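Make up two experiment kits on the lab desk

ROBOT

A 6-joint arm with a two-finger parallel gripper is mounted at the origin on the work surface. World frame = base frame: x ahead of the robot, y to its left, z up, the work surface at z = 0. Lengths are in m, angles in rad, forces in N, time in s.
With the tool pointing down it reaches from about 0.375 to 0.925 m from the base axis. Payload 5.7 kg.
Tool frame: the origin (TCP) lies at the very end of the fingers, on their centre line; the grasp point (between the pads) lies 19 mm behind it; z points along the fingers, y is the line along which they close (so a half turn about z gives the same grasp; the last joint's range is limited). The gripper opens to 85 mm and grips with 20 to 120 N. Pads are 22 mm wide; open, the fingers measure 114 mm over their backs; the gripper's body (76 mm by 85 mm) begins 54 mm behind the grasp point. The pads swing forward as they close: fully open they stand 13 mm farther back than shut.
Start: joints at [1.194, 0.359, 1.51, -0, 1.272, -0.115], TCP at [0.155, 0.58, 0.231] pointing down, gripper open.
Joint ranges: [-2.97, 2.97], [-1.01, 2.36], [0.21, 2.38], [-0.96, 4.11], [0.2, 2.71], [-2.98, 2.98]. Speed limits (rad/s): [2.39, 2.39, 3.14, 3.14, 3.14, 3.14].

INTERFACE

Orientations are given as a 3x3 rotation matrix whose columns are the frame's x, y, z axes.
In Python, from plant import manip gives the robot as it stands.
- The arm moves only by the tool carry_out, never from a script. Its argument "commands" is text: rows parted by semicolons, each of 7 numbers parted by spaces: the shift along the tool's x, y, z normalised to -1 to 1, where 1 is 25 mm, then the turn, a rotation vector about the tool's x, y, z normalised to -1 to 1, where 1 is 30 degrees, then the gripper command: -1 is fully open, 1 is shut, values between are in proportion. A call has 1 to 12 rows; each row shifts and turns the commanded pose from where the row before left it, along the tool's axes as they then stand; what a row does not reach is not made up. A row lasts 1/12 s, in which the tool goes at most 41.7 mm and 7.16 degrees, less where a joint would pass 70% of its speed; a pose out of reach is approached as far as the arm can. A call with a number of a shift or a turn outside -1 to 1 is refused whole. A call with a gripper value outside its range is refused whole. The fingers move at their own pace and stop on an object; "grip_force" is the grip in N (left out, the last holds). Time passes only in rows, so rows that do not move let the fingers close. It gives the time, the measured TCP pose, the force, the opening and the grip force at its end, in the units of the state.
- manip.get_obs(): the state, without advancing time (a new reading comes with each control period).
- manip.capture(name): name is "side" or "top"; returns a dict with "image" (384x512x3 uint8, blue, green, red), "fov_y" (degrees; the focal length in pixels is half the picture's height over the tangent of half this angle, whatever the lens; pixels are square), "cx", "cy" (the principal point, pixels), "pose" (4x4, takes a point from camera to world coordinates). Camera axes: x right, y down, z forward; pixel columns grow to the right and rows downward; lengths in m; the calibration is good to about 2 mm. A picture is of the moment at which its call begins. There is no depth.
- manip.sign_off(): hands the job in; it is judged then, once.
Trained networks look in the newest picture that a camera, given by its name, has taken for a name from the list of things; names that differ only in an ending like _2 or _b are one class to them, and where a whole thing is asked for, a point or a joint stands for the part that bears it (a point fixed in the world has none). Each returns a list of dicts, best first, with "confidence" (0 to 1); they miss things now and then, are a little off and sometimes report something else, mostly with a low value. They report only what shows in the picture. A call takes as long as a camera call. They do not tell look-alikes from the thing itself.
- manip.masks_of(camera, name): "mask" (384x512 bool, what is visible of it).
- manip.spot_point(camera, name): "at" ([x, y, z] in m, in world coordinates, good to about 4 mm: a listed point, or the origin of a listed thing).
The state is a dict: "t": time; "q": joint angles; "qvel": joint speeds; "effort": joint torques, N m; "position": TCP position; "orientation": TCP orientation; "ft_force": force on the tool from outside, world axes, zero at the start; "torque": the same for the moment, N m; "gripper_width": finger opening in m; "gripper_force": force on a finger pad.
Only numpy, scipy, OpenCV 4.12 (cv2) and the standard library are available. Lean on these libraries where they do the work, as an engineer would, in place of code of your own. Each camera call takes 0.05 s, during which the arm holds its last target. There are 200 camera calls.

TASK

Make up the two experiment kits from the stock on the desk. On the long tray, put the cork ring on the round pad with the amber flask standing upright in the ring, and the jar on the square pad; on the square tray, put the shallow dish on the round pad and the small crucible on the square pad. Stand everything upright and centred on its pad, set things down rather than dropping them, and leave the bung and the lighter where they are.

Things in the scene. Friction and masses are not known exactly. Their poses are not given: they have to be found in the camera images.
- long_tray: Fixed oblong aluminium tray, 240 x 110 mm, floor top 3 mm above the desk, rim 3 mm thick, its top 6 mm above the desk. Origin: centre of its underside; x along its length, z up. Two flat dark rubber pads on the floor (0.6 mm, no lip): a round one, 84 mm across, centred at x = +68 mm, y = 0, and a square one, 66 mm, sides parallel to the tray's, centred at x = -68 mm, y = 0. Things stand on the pads as if on the tray's floor.
- square_tray: Fixed square aluminium tray, 180 x 180 mm, floor, rim and pads as on the long tray. Origin: centre of its underside; x and y parallel to its sides, z up. The round pad (84 mm) is centred at x = +44, y = +44 mm, the square pad (66 mm) at x = -44, y = -44 mm (diagonally opposite corners).
- cork_ring: Loose cork ring (flask stand) lying flat, 66 mm outside diameter, hole 38 mm right through, 30 mm high. Origin: centre of its underside, z up.
- flask: Loose little flask of brown glass, 95 mm high, standing: a round bulb 50 mm across (widest 21 mm up, ending 45 mm up) with a flat foot 25 mm across, and a straight neck 21 mm across above that, without a lip. Origin: centre of the foot, z up. Seated in the cork ring the bulb rests on the edge of the hole and the foot is about 24 mm above the ring's underside.
- jar: Loose white plastic jar with a paper label and a grey cap, round, 78 mm high, standing: body 44 mm across up to 48 mm, a neck 36 mm across from 53 to 62 mm, and above it the cap, 40 mm across. Origin: centre of its underside, z up.
- dish: Loose shallow white porcelain dish, open at the top, 60 mm across at the rim (55 mm across 9 mm up, foot 38 mm), 30 mm high, wall 3 mm. Origin: centre of its underside, z up.
- crucible: Loose small white porcelain crucible, open at the top, 40 mm across at the rim (38 mm across 18 mm up, foot 26 mm), 40 mm high, wall 2.5 mm. Origin: centre of its underside, z up.
- bung: Bystander, to be left alone: loose red bung, 32 mm across its top, 28 mm high, standing on its narrow end. Origin: centre of its underside.
- lighter: Bystander, to be left alone: yellow and black stick lighter lying on the desk, 206 mm long along its y (from y = -97 to +109 mm), 16 mm wide, 22 mm high. Origin: on its underside, near the middle of its length.
Things that resemble listed ones, but are neither listed nor needed, are in the scene too. Leave any green look-alike of the jar alone. What is shaped like the crucible but turquoise is not meant.

How it is judged:
At the end, for the whole second after the job is handed in: Ring, jar, dish and crucible each stand upright (0.1 rad) on the right tray, within 13 mm (along each tray axis) of the centre of the right pad; the flask stands upright (0.12 rad) seated in the ring, within 8 mm of its axis. All are released and at rest (x of cork_ring in the frame of long_tray between 0.055 and 0.081 m and y of cork_ring in the frame of long_tray between -0.013 and 0.013 m and z of cork_ring in the frame of long_tray between -0.002 and 0.007 m and angle between each of cork_ring, jar, dish, crucible's own z axis and vertical below 0.1 rad and x of jar in the frame of long_tray between -0.081 and -0.055 m and y of jar in the frame of long_tray between -0.013 and 0.013 m and z of jar in the frame of long_tray between -0.002 and 0.007 m and x of dish in the frame of square_tray between 0.031 and 0.057 m and y of dish in the frame of square_tray between 0.031 and 0.057 m and z of dish in the frame of square_tray between -0.002 and 0.007 m and x of crucible in the frame of square_tray between -0.057 and -0.031 m and y of crucible in the frame of square_tray between -0.057 and -0.031 m and z of crucible in the frame of square_tray between -0.002 and 0.007 m and horizontal distance between flask and cork_ring below 0.008 m and z of flask in the frame of cork_ring between 0.015 and 0.03 m and angle between flask's own z axis and vertical below 0.12 rad and linear speed of each of cork_ring, flask, jar, dish, crucible below 0.02 m/s and angular speed of each of cork_ring, flask, jar, dish, crucible below 0.3 rad/s); the robot touches nothing.
It fails at once if a thing of the stock is dropped (falls free from more than about 4 cm) ((linear speed of cork_ring above 0.9 m/s and contact force between cork_ring and the fingers below 0.01 N) or (linear speed of flask above 0.9 m/s and contact force between flask and the fingers below 0.01 N) or (linear speed of jar above 0.9 m/s and contact force between jar and the fingers below 0.01 N) or (linear speed of dish above 0.9 m/s and contact force between dish and the fingers below 0.01 N) or (linear speed of crucible above 0.9 m/s and contact force between crucible and the fingers below 0.01 N)).
It fails at once if the bung is shifted by more than 25 mm (distance of bung from where it was at the start of the episode above 0.025 m).
It fails at once if the lighter is shifted by more than 25 mm (distance of lighter from where it was at the start of the episode above 0.025 m).
It also fails if it takes over 136 s, if anything falls off the work surface, if the arm or the gripper's body presses on something with over 40 N, if the wrist force passes 120 N, or if a joint passes its speed limit or range.

## Working session

There is one attempt and no reset: what is moved stays moved. The work goes in short steps, Python scripts to look and compute and a tool call to move; the robot and the scene stay as the last step left them, time stands still between calls to the robot, and variables do not carry over. Pictures are saved under pics/ and viewed, at most 14 in all, crops included, and the job is handed in when it is done.

Besides the shell and the picture viewer there is one more tool, called by a JSON object that holds its "api" and its "payload". carry_out: Moves the arm, as the interface text tells. Scaled input: -1 to 1 covers 25 mm each way for a shift and 30 degrees each way for a turn. Its arguments: {"type":"object","properties":{"commands":{"type":"string"},"grip_force":{"type":"number"}},"required":["commands"]}

```bash
ls; mkdir -p pics; cat > h.py <<'E'
import numpy as np, cv2
from plant import manip
def f_of(c): return c["image"].shape[0]/2/np.tan(np.radians(c["fov_y"])/2)
def ray(c,u,v,z):
    T=np.array(c["pose"]); d=T[:3,:3]@np.array([(u-c["cx"])/f_of(c),(v-c["cy"])/f_of(c),1]); o=T[:3,3]
    return o+d*(z-o[2])/d[2]
def proj(c,p):
    T=np.array(c["pose"]); q=T[:3,:3].T@(np.asarray(p)-T[:3,3]); return q[:2]/q[2]*f_of(c)+[c["cx"],c["cy"]]
E
python3 - <<'E'
from h import *
for n in ["top","side"]:
    c=manip.capture(n); cv2.imwrite(f"pics/{n}0.png",cv2.resize(c["image"],(800,600)))
    print(n,c["fov_y"],c["cx"],c["cy"],np.round(c["pose"],3).tolist())
    for t in "long_tray square_tray cork_ring flask jar dish crucible bung lighter".split():
        for r in manip.spot_point(n,t): 
            print(t,round(r["confidence"],2),np.round(r["at"],3),np.round(proj(c,r["at"])))
print(manip.get_obs())
E
```

```text
pics
top 49.29689197751342 256.2606236970447 190.43336677774988 [[0.079, -0.974, 0.21, 0.422], [-0.997, -0.076, 0.019, 0.003], [-0.003, -0.211, -0.977, 0.809], [0.0, 0.0, 0.0, 1.0]]
long_tray 0.79 [0.458 0.245 0.002] [133. 251.]
square_tray 0.78 [ 0.465 -0.266 -0.   ] [400. 269.]
cork_ring 0.64 [ 0.562  0.077 -0.001] [226. 205.]
flask 0.79 [0.451 0.015 0.001] [252. 264.]
jar 0.79 [0.683 0.271 0.001] [136. 139.]
jar 0.77 [ 0.65   0.172 -0.002] [182. 159.]
jar 0.3 [ 0.449  0.091 -0.001] [213. 263.]
dish 0.63 [ 0.665 -0.194  0.006] [366. 164.]
dish 0.37 [ 0.702  0.009 -0.001] [265. 140.]
crucible 0.63 [ 0.57  -0.055  0.001] [292. 206.]
crucible 0.58 [ 0.504 -0.108 -0.   ] [318. 242.]
bung 0.64 [ 0.45   0.094 -0.002] [211. 262.]
lighter 0.72 [ 0.706  0.007 -0.004] [266. 139.]
side 53.54605931584699 252.8053496437219 197.28092617572722 [[-0.909, -0.218, 0.355, 0.285], [-0.417, 0.461, -0.784, 0.607], [0.008, -0.86, -0.51, 0.428], [0.0, 0.0, 0.0, 1.0]]
long_tray 0.57 [ 0.457  0.252 -0.002] [245. 312.]
square_tray 0.55 [ 0.471 -0.264 -0.001] [328. 169.]
cork_ring 0.59 [ 0.563  0.08  -0.001] 
[... 539 characters left out ...]
5049217e-01]), 'qvel': array([ 9.31819866e-04, -7.12702044e-05,  1.13261499e-03, -1.24901329e-03,
        7.53310458e-04,  2.61067044e-05]), 'effort': array([-4.42207138e-04, -5.27604675e+01, -2.79047853e+01, -3.44919272e-04,
        1.73981265e-03, -2.91951551e-05]), 'position': array([0.15527695, 0.57953307, 0.23127419]), 'orientation': array([[-9.65924467e-01,  2.58824119e-01, -3.98549728e-06],
       [ 2.58824119e-01,  9.65924464e-01, -8.00191805e-05],
       [-1.68612046e-05, -7.83240270e-05, -9.99999997e-01]]), 'ft_force': array([ 0.06501138, -0.02205926, -0.34344488]), 'torque': array([ 0.03492628,  0.01562481, -0.01660157]), 'gripper_force': 0.0, 'gripper_width': 0.08550660922942965}
```

View pics/top0.png

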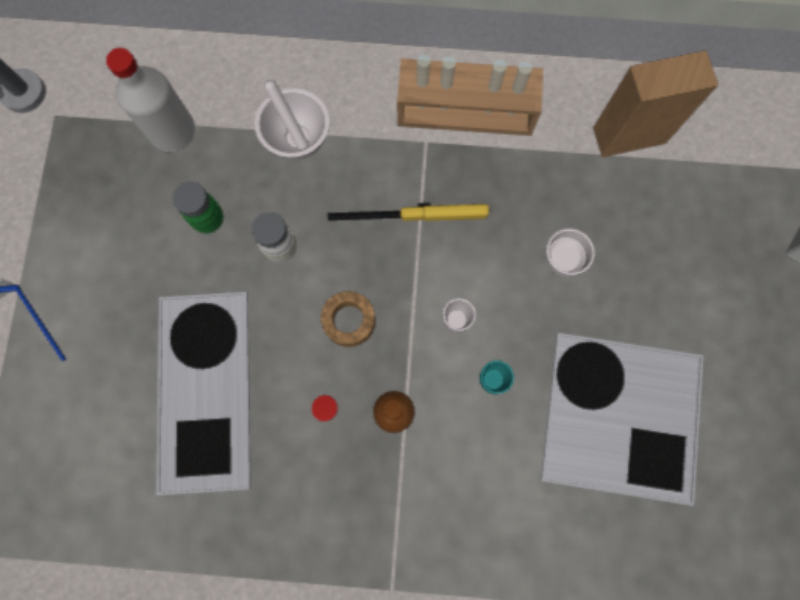

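View pics/side0.png

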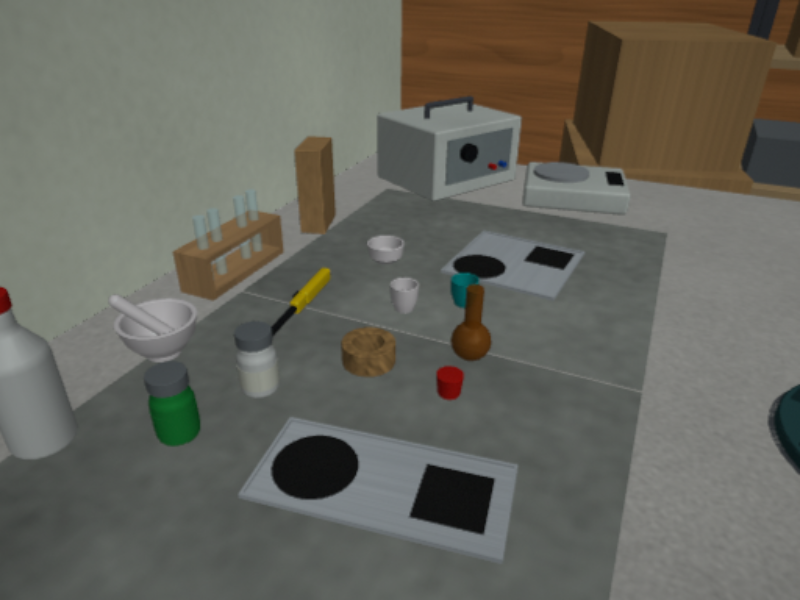

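Top view, at 800x600:
- **Jar:** the white, grey-capped one is at (275,237). The green jar at (200,208) and the bottle at (155,110) are look-alikes.
- **Crucible:** the white one is at (459,316). The turquoise one is at (496,377).
- **Dish:** at (570,252). The mortar at (292,123) is a look-alike.
- **Others:** ring (348,318), flask (393,411), bung (325,408), lighter (408,213). The long tray's round pad is at its far end (203,335).

Next I'll measure the pads and refine the stock positions by matching silhouettes.

```bash
cat >> h.py <<'E'
from scipy.optimize import least_squares
PROF={"cork_ring":[(33,0),(33,30)],"flask":[(12.5,0),(25,21),(19,35),(10.5,45),(10.5,95)],
"jar":[(22,0),(22,48),(18,53),(18,62),(20,62),(20,78)],"dish":[(19,0),(27.5,9),(30,30)],"crucible":[(13,0),(19,18),(20,40)]}
A=np.linspace(0,2*np.pi,40)
def sil(c,n,xy,z0=0):
    m=np.zeros((384*4,512*4),np.uint8); P=PROF[n]
    rings=[np.array([proj(c,[xy[0]+r/1e3*np.cos(a),xy[1]+r/1e3*np.sin(a),z0+z/1e3]) for a in A]) for r,z in P]
    for a,b in zip(rings,rings[1:]):
        h=cv2.convexHull(np.float32(np.vstack([a,b]))); cv2.fillConvexPoly(m,np.int32(h*4+2),1)
    return m
def bbc(m):  # centre of bounding box
    v,u=np.nonzero(m); return np.array([u.min()+u.max(),v.min()+v.max()])/2
def refine(n,xy0,z0=0,cams=("top","side")):
    obs=[]
    for cam in cams:
        c=manip.capture(cam); best=None
        for r in manip.masks_of(cam,n):
            m=r["mask"].astype(np.uint8); e=bbc(m)-(bbc(sil(c,n,xy0,z0))-1.5)/4
            if best is None or np.hypot(*e)<best[0]: best=(np.hypot(*e),m)
        if best and best[0]<25: obs.append((cam,c,bbc(best[1])))
    f=lambda o,x:(bbc(sil(o[1],n,x,z0))-1.5)/4-o[2]
    each={o[0]:np.round(least_squares(lambda x:f(o,x),xy0,diff_step=.01).x,4) for o in obs}
    return each
E
python3 - <<'E'
from h import *
for cam,H in (("top",[(203,335),(203,447),(590,376),(657,460)]),("side",[(315,466),(452,498),(479,266),(550,257)])):
    c=manip.capture(cam); d=(c["image"].max(2)<45).astype(np.uint8)
    n,l,s,ce=cv2.connectedComponentsWithStats(d)
    for u,v in H:
        i=l[int(v*.64),int(u*.64)]
        vv,uu=np.nonzero(l==i)
        w=np.array([ray(c,a,b,.0036)[:2] for a,b in zip(uu,vv)])
        # area-weighted centroid on plane
        h=cv2.convexHull(np.float32(w*1e3)); M=cv2.moments(h)
        r=cv2.minAreaRect(h)
        print(cam,i,np.round([M["m10"]/M["m00"],M["m01"]/M["m00"]],1),np.round(r[1],1),round(r[2],1))
for n,x in dict(cork_ring=(.5625,.0785),flask=(.452,.0145),jar=(.653,.1725),dish=(.667,-.192),crucible=(.5715,-.0555)).items():
    print(n,refine(n,x))
im=manip.capture("top")["image"]
cv2.imwrite("pics/crop.png",cv2.resize(im[110:290,110:400],None,fx=2.75,fy=2.75))
E
```

```text
top 5 [528.4 260.4] [76.8 78.8] 4.5
top 7 [393.7 241.4] [62.8 62.3] 8.4
top 6 [ 516.9 -221. ] [76.6 79.2] 4.5
top 8 [ 422.1 -301.6] [62.9 62.6] 85.3
side 13 [527.5 257.6] [81.3 79.9] 25.1
side 15 [392.4 237.8] [64.4 64.9] 8.3
side 7 [ 515.8 -226.4] [74. 80.] 81.6
side 6 [ 420.8 -306.8] [61.1 63.3] 85.1
cork_ring {'top': array([0.5607, 0.0796]), 'side': array([0.5609, 0.0785])}Traceback (most recent call last):
  File "<stdin>", line 14, in <module>
  File "h.py", line 30, in refine
    each={o[0]:np.round(least_squares(lambda x:f(o,x),xy0,diff_step=.01).x,4) for o in obs}
                        ~~~~~~~~~~~~~^^^^^^^^^^^^^^^^^^^^^^^^^^^^^^^^^^^
    return func(*args, **kwargs)
    result = trf(vector_fun.fun, vector_fun.jac, x0, f0, J0, lb, ub, ftol, xtol,
                 gtol, max_nfev, x_scale, loss_function, tr_solver,
                 tr_options.copy(), verbose, callback=callback_wrapped)
    return trf_no_bounds(
        fun, jac, x0, f0, J0, ftol, xtol, gtol, max_nfev, x_scale,
        loss_function, tr_solver, tr_options, verbose, callback=callback)
    f_new = fun(x_new)
    
[... 221 characters left out ...]
 self.f(x, *self.args, **self.kwargs)
           ~~~~~~^^^^^^^^^^^^^^^^^^^^^^^^^^^^^^
  File "h.py", line 30, in <lambda>
    each={o[0]:np.round(least_squares(lambda x:f(o,x),xy0,diff_step=.01).x,4) for o in obs}
                                               ~^^^^^
  File "h.py", line 29, in <lambda>
    f=lambda o,x:(bbc(sil(o[1],n,x,z0))-1.5)/4-o[2]
                  ~~~^^^^^^^^^^^^^^^^^^
  File "h.py", line 20, in bbc
    v,u=np.nonzero(m); return np.array([u.min()+u.max(),v.min()+v.max()])/2
                                        ~~~~~^^
    return umr_minimum(a, axis, None, out, keepdims, initial, where)
ValueError: zero-size array to reduction operation minimum which has no identity
```

{"api": "carry_out", "payload": {"commands": "0 0 0 0 0 -0.2 -1; 0 0 0 0 0 -0.2 -1; 0 0 0 0 0 -0.1 -1; 0 0 0 0 0 0 -1", "grip_force": 35}}

```text
t: 1.83
position: [0.1553, 0.5795, 0.2313]
orientation: [[-1.0, -0.002, -0.0], [-0.002, 1.0, -0.0], [0.0, -0.0, -1.0]]
ft_force: [-0.6, -1.0, 0.2]
gripper_width: 0.0858
gripper_force: 0.0
```

Pad spacings come out at 136.3 and 124.5 mm, which match the true 136 and 124.5. The optimiser's step needs fixing.

```bash
sed -i 's|each={.*|each={}\n    for o in obs:\n        s=least_squares(lambda d:f(o,np.array(xy0)+(d-1)*.1),[1.,1.],diff_step=.05,bounds=(.6,1.4)).x\n        each[o[0]]=np.round(np.array(xy0)+(s-1)*.1,4)|' h.py
python3 - <<'E'
from h import *
for n,x in dict(flask=(.452,.0145),jar=(.653,.1725),dish=(.667,-.192),crucible=(.5715,-.0555)).items():
    print(n,refine(n,x))
im=manip.capture("top")["image"]
cv2.imwrite("pics/crop.png",cv2.resize(im[110:290,110:400],None,fx=2.75,fy=2.75))
E
```

```text
flask {'top': array([0.4534, 0.0152]), 'side': array([0.4533, 0.0125])}
jar {'top': array([0.6534, 0.1804]), 'side': array([0.6511, 0.175 ])}
dish {'top': array([ 0.6647, -0.1859]), 'side': array([ 0.6658, -0.1892])}
crucible {'top': array([ 0.5731, -0.0535]), 'side': array([ 0.572 , -0.0523])}
```

View pics/crop.png

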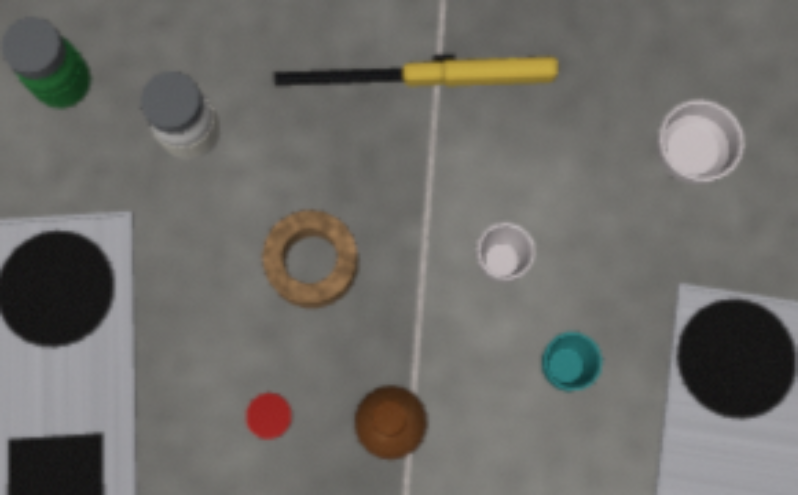

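{"api": "carry_out", "payload": {"commands": "-1 -1 0 0 0 0 -1; -1 -1 0 0 0 0 -1; -1 -1 0 0 0 0 -1; -1 -1 0 0 0 0 -1; -1 -1 0 0 0 0 -1; -1 -1 0 0 0 0 -1; -1 -1 0 0 0 0 -1; -1 -1 0 0 0 0 -1; -1 -1 0 0 0 0 -1; -1 -1 0 0 0 0 -1; -1 -1 0 0 0 0 -1; -1 -1 0 0 0 0 -1"}}

```text
t: 3.68
position: [0.4564, 0.2781, 0.2315]
orientation: [[-1.0, 0.0, 0.0], [0.0, 1.0, 0.0], [-0.0, 0.0, -1.0]]
ft_force: [0.7, 1.4, 0.3]
gripper_width: 0.0854
gripper_force: 0.0
```

The crop confirms the white jar (180,115), white crucible (505,250), dish (702,140), ring (310,257) and flask (390,422). The ring comes first.

{"api": "carry_out", "payload": {"commands": "-0.525 -0.995 0 0 0 0 -1; -0.525 -0.995 0 0 0 0 -1; -0.525 -0.995 0 0 0 0 -1; -0.525 -0.995 0 0 0 0 -1; -0.525 -0.995 0 0 0 0 -1; -0.525 -0.995 0 0 0 0 -1; -0.525 -0.995 0.5 0 0 0 -1; -0.525 -0.995 1 0 0 0 -1; 0 0 1 0 0 0 -1; 0 0 1 0 0 0 -1; 0 0 1 0 0 0 -1; 0 0 1 0 0 0 -1"}}

```text
t: 4.68
position: [0.5605, 0.0801, 0.0928]
orientation: [[-1.0, 0.001, 0.001], [0.001, 1.0, -0.0], [-0.001, -0.0, -1.0]]
ft_force: [0.7, -0.4, 0.6]
gripper_width: 0.0859
gripper_force: 0.0
```

{"api": "carry_out", "payload": {"commands": "0 0 1 0 0 0 -1; 0 0 1 0 0 0 -1; 0 0 0.7 0 0 0 -1; 0 0 0.5 0 0 0 -1; 0 0 0 0 0 0 -1"}}

```text
t: 5.1
position: [0.5583, 0.0804, 0.0112]
orientation: [[-1.0, 0.0, -0.005], [0.0, 1.0, -0.0], [0.005, -0.0, -1.0]]
ft_force: [-0.6, 0.3, -0.6]
gripper_width: 0.0855
gripper_force: 0.0
```

{"api": "carry_out", "payload": {"commands": "0 0 0.28 0 0 0 -1; 0 0 0 0 0 0 -1; 0 0 0 0 0 0 0.5; 0 0 0 0 0 0 1; 0 0 0 0 0 0 1; 0 0 0 0 0 0 1; 0 0 0 0 0 0 1; 0 0 0 0 0 0 1; 0 0 0 0 0 0 1", "grip_force": 35}}

```text
t: 5.85
position: [0.5611, 0.0805, 0.0082]
orientation: [[-1.0, 0.0, 0.002], [0.0, 1.0, -0.0], [-0.002, -0.0, -1.0]]
ft_force: [-1.8, 0.0, 6.4]
gripper_width: 0.0647
gripper_force: 38.5
```

{"api": "carry_out", "payload": {"commands": "0 0 -0.3 0 0 0 1; 0 0 -0.7 0 0 0 1; 0 0 -1 0 0 0 1; 0.165 0.6 -1 0 0 0 1; 0.165 0.95 0 0 0 0 1; 0.165 0.95 0 0 0 0 1; 0.165 0.95 0 0 0 0 1; 0.165 0.95 0 0 0 0 1; 0.165 0.95 0 0 0 0 1; 0.165 0.95 0 0 0 0 1; 0.165 0.84 0 0 0 0 1; 0 0 0 0 0 0 1"}}

```text
t: 6.85
position: [0.5269, 0.2627, 0.0828]
orientation: [[-1.0, -0.003, 0.001], [-0.003, 1.0, 0.002], [-0.001, 0.002, -1.0]]
ft_force: [-0.2, -0.6, 0.1]
gripper_width: 0.0642
gripper_force: 38.9
```

{"api": "carry_out", "payload": {"commands": "0 0 1 0 0 0 1; 0 0 1 0 0 0 1; 0 0 0.5 0 0 0 1; 0 0 0 0 0 0 1; 0 0 0 0 0 0 1; 0 0 0 0 0 0 1"}}

```text
t: 7.35
position: [0.5282, 0.259, 0.0204]
orientation: [[-1.0, 0.0, 0.002], [0.0, 1.0, 0.0], [-0.002, 0.0, -1.0]]
ft_force: [-0.9, 0.3, -0.6]
gripper_width: 0.0644
gripper_force: 38.9
```

{"api": "carry_out", "payload": {"commands": "0 0 0.1 0 0 0 1; 0 0 0.1 0 0 0 1; 0 0 0.07 0 0 0 1; 0 0 0.06 0 0 0 1; 0 0 0 0 0 0 1; 0 0 0 0 0 0 1; 0 0 0 0 0 0 1"}}

```text
t: 7.93
position: [0.5275, 0.259, 0.0112]
orientation: [[-1.0, -0.0, 0.0], [-0.0, 1.0, -0.0], [-0.0, -0.0, -1.0]]
ft_force: [0.2, -0.4, 2.4]
gripper_width: 0.0647
gripper_force: 39.1
```

Contact (2.4 N). Releasing and rising.

{"api": "carry_out", "payload": {"commands": "0 0 0 0 0 0 0.3; 0 0 0 0 0 0 -0.2; 0 0 0 0 0 0 -0.6; 0 0 0 0 0 0 -1; 0 0 0 0 0 0 -1; 0 0 0 0 0 0 -1; 0 0 -0.4 0 0 0 -1; 0 0 -1 0 0 0 -1; 0 0 -1 0 0 0 -1; 0 0 -1 0 0 0 -1; 0 0 -1 0 0 0 -1; 0 0 -1 0 0 0 -1"}}

```text
t: 8.93
position: [0.5271, 0.259, 0.148]
orientation: [[-1.0, -0.0, 0.0], [-0.0, 1.0, -0.0], [-0.0, -0.0, -1.0]]
ft_force: [0.6, 0.2, -0.1]
gripper_width: 0.085
gripper_force: 0.0
```

{"api": "carry_out", "payload": {"commands": "0.27 -0.89 0 0 0 0 -1; 0.27 -0.89 0 0 0 0 -1; 0.27 -0.89 0 0 0 0 -1; 0.27 -0.89 0 0 0 0 -1; 0.27 -0.89 0 0 0 0 -1; 0.27 -0.89 0 0 0 0 -1; 0.27 -0.89 0 0 0 0 -1; 0.27 -0.89 0 0 0 0 -1; 0.27 -0.89 0 0 0 0 -1; 0.27 -0.89 0 0 0 0 -1; 0.26 -0.9 0 0 0 0 -1; 0 0 0 0 0 0 -1"}}

```text
t: 9.93
position: [0.452, 0.0113, 0.1466]
orientation: [[-1.0, 0.002, -0.001], [0.002, 1.0, -0.001], [0.001, -0.001, -1.0]]
ft_force: [-0.1, -0.0, -0.4]
gripper_width: 0.0853
gripper_force: 0.0
```

{"api": "carry_out", "payload": {"commands": "0 0 0.5 0 0 0 -1; 0 0 1 0 0 0 -0.6; 0 0 1 0 0 0 -0.4; 0 0 1 0 0 0 -0.2; 0 0 0.5 0 0 0 0; 0 0 0 0 0 0 0; 0 0 0 0 0 0 0; 0 0 0 0 0 0 0"}}

```text
t: 10.6
position: [0.4541, 0.0142, 0.047]
orientation: [[-1.0, -0.0, 0.001], [-0.0, 1.0, -0.0], [-0.001, -0.0, -1.0]]
ft_force: [-0.7, 0.0, -0.0]
gripper_width: 0.0427
gripper_force: 0.0
```

```bash
python3 - <<'E'
from h import *
print(refine("cork_ring",(.528,.259),.003))
o=manip.get_obs(); print(o["position"],o["gripper_width"])
E
```

```text
{'top': array([0.5284, 0.2616]), 'side': array([0.5263, 0.259 ])}
[0.45417248 0.01396296 0.04707054] 0.04266908068717282
```

{"api": "carry_out", "payload": {"commands": "0 0 -0.24 0 0 0 0; 0 0 0 0 0 0 0.4; 0 0 0 0 0 0 0.7; 0 0 0 0 0 0 1; 0 0 0 0 0 0 1; 0 0 0 0 0 0 1; 0 0 0 0 0 0 1; 0 0 0 0 0 0 1", "grip_force": 30}}

```text
t: 11.47
position: [0.454, 0.0139, 0.0529]
orientation: [[-1.0, 0.0, 0.002], [0.0, 1.0, -0.0], [-0.002, -0.0, -1.0]]
ft_force: [-1.3, 0.5, 9.2]
gripper_width: 0.0204
gripper_force: 28.9
```

{"api": "carry_out", "payload": {"commands": "0 0 -0.3 0 0 0 1; 0 0 -0.7 0 0 0 1; 0 0 -1 0 0 0 1; 0 0 -1 0 0 0 1; 0 0 -0.8 0 0 0 1; 0 0 0 0 0 0 1"}}

```text
t: 11.97
position: [0.4558, 0.0137, 0.1508]
orientation: [[-1.0, -0.0, 0.007], [-0.0, 1.0, -0.001], [-0.007, -0.001, -1.0]]
ft_force: [1.3, 0.2, -0.1]
gripper_width: 0.0202
gripper_force: 29.4
```

{"api": "carry_out", "payload": {"commands": "-0.13 0.42 0 0 0 0 1; -0.28 0.94 0 0 0 0 1; -0.28 0.94 0 0 0 0 1; -0.28 0.94 0 0 0 0 1; -0.28 0.94 0 0 0 0 1; -0.28 0.94 0 0 0 0 1; -0.28 0.94 0 0 0 0 1; -0.28 0.94 0 0 0 0 1; -0.28 0.94 0 0 0 0 1; -0.28 0.94 0 0 0 0 1; -0.28 0.94 0 0 0 0 1; 0 0 0 0 0 0 1"}}

```text
t: 12.97
position: [0.5271, 0.2641, 0.1454]
orientation: [[-1.0, -0.002, -0.0], [-0.002, 1.0, 0.002], [0.0, 0.002, -1.0]]
ft_force: [0.5, 0.2, -0.1]
gripper_width: 0.0203
gripper_force: 29.5
```

{"api": "carry_out", "payload": {"commands": "0 0 0 0 0 0 1; 0 0 0 0 0 0 1; 0 0 0 0 0 0 1"}}

```text
t: 13.22
position: [0.5254, 0.2588, 0.146]
orientation: [[-1.0, 0.0, -0.002], [0.0, 1.0, -0.001], [0.002, -0.001, -1.0]]
ft_force: [-0.4, -1.1, -0.3]
gripper_width: 0.0202
gripper_force: 29.5
```

```bash
python3 - <<'E'
from h import *
o=manip.get_obs(); p=o["position"]; print(p,o["gripper_width"],refine("flask",p[:2],p[2]-.0529))
c=manip.capture("side"); cv2.imwrite("pics/f1.png",cv2.resize(c["image"][150:384,80:420],None,fx=2.2,fy=2.2))
E
```

```text
[0.52535766 0.2588005  0.14602591] 0.02015812185918601 {'top': array([0.5132, 0.2529]), 'side': array([0.5228, 0.258 ])}
```

View pics/f1.png

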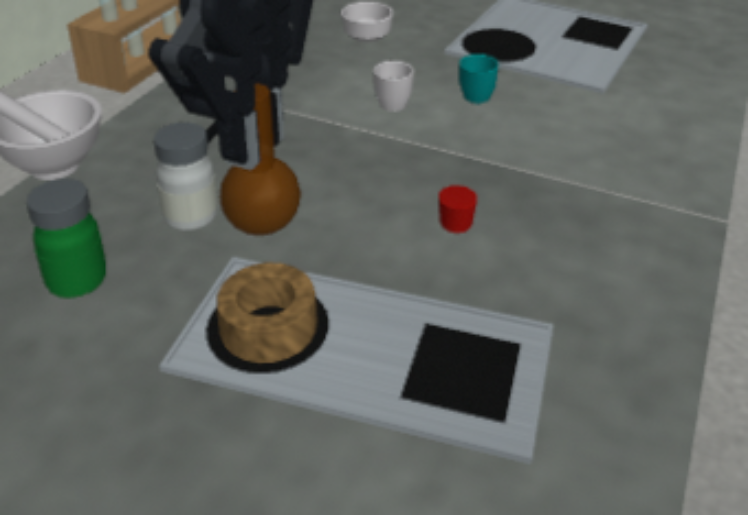

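The side view shows the flask held upright at (260,195), above and slightly short in x of the ring at (268,312). I'll shift it +3 mm in x and lower it.

{"api": "carry_out", "payload": {"commands": "-0.12 0 0 0 0 0 1; 0 0 0.7 0 0 0 1; 0 0 0.7 0 0 0 1; 0 0 0.5 0 0 0 1; 0 0 0.2 0 0 0 1; 0 0 0 0 0 0 1; 0 0 0 0 0 0 1"}}

```text
t: 14.05
position: [0.5299, 0.2595, 0.0948]
orientation: [[-1.0, 0.0, 0.0], [0.0, 1.0, -0.0], [-0.0, -0.0, -1.0]]
ft_force: [0.8, -0.2, -1.2]
gripper_width: 0.0203
gripper_force: 29.5
```

{"api": "carry_out", "payload": {"commands": "0 0 0.12 0 0 0 1; 0 0 0.12 0 0 0 1; 0 0 0.08 0 0 0 1; 0 0 0 0 0 0 1; 0 0 0 0 0 0 1"}}

```text
t: 14.47
position: [0.5295, 0.2595, 0.0866]
orientation: [[-1.0, -0.0, -0.0], [-0.0, 1.0, -0.0], [0.0, -0.0, -1.0]]
ft_force: [0.1, 0.0, -0.1]
gripper_width: 0.0204
gripper_force: 29.5
```

{"api": "carry_out", "payload": {"commands": "0.04 0 0.08 0 0 0 1; 0 0 0.08 0 0 0 1; 0 0 0.08 0 0 0 1; 0 0 0 0 0 0 1; 0 0 0 0 0 0 1; 0 0 0 0 0 0 1"}}

```text
t: 14.97
position: [0.5285, 0.2595, 0.0805]
orientation: [[-1.0, 0.0, -0.0], [0.0, 1.0, -0.0], [0.0, -0.0, -1.0]]
ft_force: [0.3, 0.5, -1.1]
gripper_width: 0.02
gripper_force: 29.5
```

{"api": "carry_out", "payload": {"commands": "0 0 0.05 0 0 0 1; 0 0 0.04 0 0 0 1; 0 0 0 0 0 0 1; 0 0 0 0 0 0 1; 0 0 0 0 0 0 1"}}

```text
t: 15.38
position: [0.5289, 0.2596, 0.0795]
orientation: [[-1.0, -0.0, 0.001], [-0.0, 1.0, 0.0], [-0.001, 0.0, -1.0]]
ft_force: [-1.9, -2.0, 10.0]
gripper_width: 0.0205
gripper_force: 30.6
```

Seated (10 N of contact). Releasing.

{"api": "carry_out", "payload": {"commands": "0 0 -0.03 0 0 0 0.7; 0 0 0 0 0 0 0.6; 0 0 0 0 0 0 0.5; 0 0 0 0 0 0 0.4; 0 0 0 0 0 0 0.2; 0 0 0 0 0 0 0; 0 0 0 0 0 0 -0.2; 0 0 0 0 0 0 -0.3; 0 0 -0.5 0 0 0 -0.3; 0 0 -1 0 0 0 -0.3; 0 0 -1 0 0 0 -0.3; 0 0 -1 0 0 0 -0.3"}}

```text
t: 16.38
position: [0.5281, 0.2594, 0.1671]
orientation: [[-1.0, -0.0, -0.001], [-0.0, 1.0, -0.0], [0.001, -0.0, -1.0]]
ft_force: [0.1, -0.1, -0.3]
gripper_width: 0.0552
gripper_force: 0.0
```

```bash
python3 - <<'E'
from h import *
o=manip.get_obs(); p=o["position"]; print(p,o["gripper_width"],refine("flask",[.5275,.2595],.027))
c=manip.capture("side"); cv2.imwrite("pics/f2.png",cv2.resize(c["image"][150:384,80:420],None,fx=2.2,fy=2.2))
E
```

```text
[0.52812224 0.25936507 0.16712945] 0.055203859721671494 {'top': array([0.527 , 0.2607]), 'side': array([0.526 , 0.2599])}
```

View pics/f2.png

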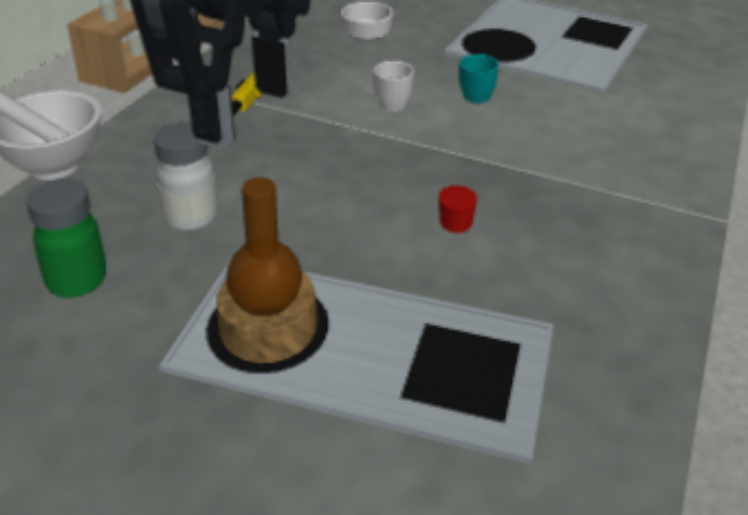

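The flask (260,250) stands upright, seated in the ring. Now the jar.

{"api": "carry_out", "payload": {"commands": "-0.83 -0.556 0 0 0 0 -1; -0.83 -0.556 0 0 0 0 -1; -0.83 -0.556 0 0 0 0 -1; -0.83 -0.556 0 0 0 0 -1; -0.83 -0.556 0 0 0 0 -1; -0.83 -0.556 0 0 0 0 -1; 0 0 0 0 0 0 -1; 0 0 0.5 0 0 0 -1; 0 0 1 0 0 0 -1; 0 0 0.5 0 0 0 -1; 0 0 0 0 0 0 -1; 0 0 0 0 0 0 -1"}}

```text
t: 17.63
position: [0.6508, 0.1765, 0.1146]
orientation: [[-1.0, -0.001, -0.004], [-0.001, 1.0, -0.001], [0.004, -0.001, -1.0]]
ft_force: [0.6, 0.3, 0.5]
gripper_width: 0.0853
gripper_force: 0.0
```

```bash
python3 - <<'E'
from h import *
o=manip.get_obs(); p=o["position"]; print(p,o["gripper_width"],refine("jar",[.6525,.176]))
c=manip.capture("side"); cv2.imwrite("pics/j1.png",cv2.resize(c["image"][150:384,50:350],None,fx=2.4,fy=2.4))
E
```

```text
[0.65080522 0.17647565 0.11459327] 0.08534287125518081 {'top': array([0.6513, 0.1784]), 'side': array([0.65 , 0.178])}
```

View pics/j1.png

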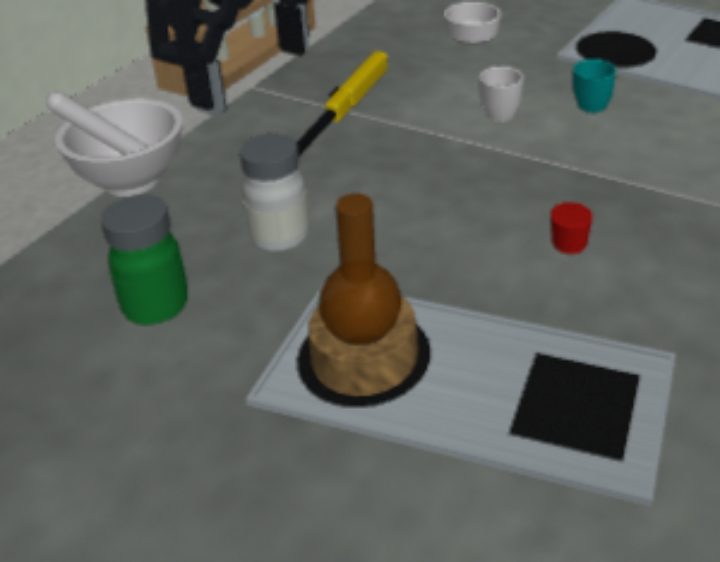

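The gripper is squarely over the white jar (273,190). Descending.

{"api": "carry_out", "payload": {"commands": "0 0.04 0.5 0 0 0 -1; 0 0 0.9 0 0 0 -1; 0 0 0.9 0 0 0 -1; 0 0 0.9 0 0 0 -1; 0 0 0.6 0 0 0 -1; 0 0 0 0 0 0 -1; 0 0 0 0 0 0 -0.4; 0 0 0 0 0 0 0; 0 0 0 0 0 0 0.4; 0 0 0 0 0 0 1; 0 0 0 0 0 0 1; 0 0 0 0 0 0 1", "grip_force": 35}}

```text
t: 18.88
position: [0.6544, 0.1773, 0.0233]
orientation: [[-1.0, -0.0, 0.003], [-0.0, 1.0, 0.0], [-0.003, 0.0, -1.0]]
ft_force: [-0.3, -0.1, 7.0]
gripper_width: 0.0431
gripper_force: 36.1
```

{"api": "carry_out", "payload": {"commands": "0 0 0 0 0 0 1; 0 0 0 0 0 0 1; 0 0 0 0 0 0 1"}}

```text
t: 19.13
position: [0.6544, 0.1773, 0.0233]
orientation: [[-1.0, -0.0, 0.003], [-0.0, 1.0, 0.0], [-0.003, 0.0, -1.0]]
ft_force: [-0.2, -0.2, 6.1]
gripper_width: 0.0426
gripper_force: 36.2
```

{"api": "carry_out", "payload": {"commands": "0 0 -0.3 0 0 0 1; 0 0 -0.7 0 0 0 1; 0 0 -1 0 0 0 1; 0 0 -1 0 0 0 1; 0 0 -1 0 0 0 1; 0 0 -1 0 0 0 1; 0 0 -1 0 0 0 1; 0 0 -0.5 0 0 0 1; 0 0 0 0 0 0 1"}}

```text
t: 19.88
position: [0.6552, 0.1775, 0.188]
orientation: [[-1.0, -0.0, 0.007], [-0.0, 1.0, 0.001], [-0.007, 0.001, -1.0]]
ft_force: [0.2, -0.0, -1.0]
gripper_width: 0.0429
gripper_force: 35.8
```

{"api": "carry_out", "payload": {"commands": "0.4 0.1 0 0 0 0 1; 0.9 0.2 0 0 0 0 1; 1 0.24 0 0 0 0 1; 1 0.24 0 0 0 0 1; 1 0.24 0 0 0 0 1; 1 0.24 0 0 0 0 1; 1 0.24 0 0 0 0 1; 1 0.24 0 0 0 0 1; 1 0.24 0 0 0 0 1; 1 0.24 0 0 0 0 1; 0.7 0.16 0 0 0 0 1; 0.4 0.1 0 0 0 0 1"}}

```text
t: 20.88
position: [0.3879, 0.2384, 0.1819]
orientation: [[-1.0, -0.001, -0.006], [-0.001, 1.0, -0.002], [0.006, -0.002, -1.0]]
ft_force: [0.5, 0.4, -1.6]
gripper_width: 0.0428
gripper_force: 35.8
```

{"api": "carry_out", "payload": {"commands": "0 0 0 0 0 0 1; 0 0 0 0 0 0 1; 0 0 0.5 0 0 0 1; 0 0 1 0 0 0 1; 0 0 1 0 0 0 1; 0 0 1 0 0 0 1; 0 0 0.6 0 0 0 1; 0 0 0.4 0 0 0 1; 0 0 0 0 0 0 1; 0 0 0 0 0 0 1"}}

```text
t: 21.72
position: [0.3939, 0.2388, 0.0709]
orientation: [[-1.0, 0.001, -0.001], [0.001, 1.0, -0.001], [0.001, -0.001, -1.0]]
ft_force: [0.1, -1.1, -1.9]
gripper_width: 0.0427
gripper_force: 35.8
```

```bash
python3 - <<'E'
from h import *
o=manip.get_obs(); p=o["position"]; print(p,o["gripper_width"],o["ft_force"],refine("jar",p[:2],p[2]-.0233))
E
```

```text
[0.39389712 0.23882191 0.07090224] 0.04273880472534284 [ 0.07898963 -1.14152137 -1.92566317] {'side': array([0.3892, 0.2396])}
```

{"api": "carry_out", "payload": {"commands": "-0.12 0 0.5 0 0 0 1; 0 0 0.5 0 0 0 1; 0 0 0.3 0 0 0 1; 0 0 0.15 0 0 0 1; 0 0 0.1 0 0 0 1; 0 0 0.1 0 0 0 1; 0 0 0 0 0 0 1; 0 0 0 0 0 0 1"}}

```text
t: 22.58
position: [0.3962, 0.2392, 0.0305]
orientation: [[-1.0, -0.0, 0.0], [-0.0, 1.0, 0.0], [-0.0, 0.0, -1.0]]
ft_force: [-0.3, 0.0, 0.1]
gripper_width: 0.0429
gripper_force: 35.8
```

{"api": "carry_out", "payload": {"commands": "0 0 0.06 0 0 0 1; 0 0 0.06 0 0 0 1; 0 0 0.06 0 0 0 1; 0 0 0 0 0 0 1; 0 0 0 0 0 0 1; 0 0 0 0 0 0 1"}}

```text
t: 23.08
position: [0.3962, 0.2392, 0.0263]
orientation: [[-1.0, -0.0, 0.001], [-0.0, 1.0, 0.0], [-0.001, 0.0, -1.0]]
ft_force: [-0.9, 0.6, 6.3]
gripper_width: 0.0426
gripper_force: 36.4
```

{"api": "carry_out", "payload": {"commands": "0 0 0 0 0 0 0.4; 0 0 0 0 0 0 0.1; 0 0 0 0 0 0 -0.3; 0 0 0 0 0 0 -0.7; 0 0 0 0 0 0 -0.9; 0 0 0 0 0 0 -0.9; 0 0 -0.5 0 0 0 -0.9; 0 0 -1 0 0 0 -0.9; 0 0 -1 0 0 0 -0.9; 0 0 -1 0 0 0 -0.9; 0 0 -1 0 0 0 -0.9; 0 0 -1 0 0 0 -0.9"}}

```text
t: 24.08
position: [0.3956, 0.2389, 0.1644]
orientation: [[-1.0, 0.0, -0.0], [0.0, 1.0, -0.0], [0.0, -0.0, -1.0]]
ft_force: [0.2, 0.7, 0.6]
gripper_width: 0.0809
gripper_force: 0.0
```

```bash
python3 - <<'E'
from h import *
o=manip.get_obs(); print(o["position"],refine("jar",[.393,.24],.003),refine("dish",[.666,-.189]),refine("crucible",[.572,-.0535]))
E
```

```text
[0.39563162 0.23894622 0.16437798] {'top': array([0.3974, 0.2346]), 'side': array([0.3931, 0.2382])} {'top': array([ 0.6657, -0.186 ]), 'side': array([ 0.6669, -0.1919])} {'top': array([ 0.5732, -0.0542]), 'side': array([ 0.5757, -0.0555])}
```

{"api": "carry_out", "payload": {"commands": "-0.592 -0.978 0 0 0 0 -0.6; -0.592 -0.978 0 0 0 0 -0.6; -0.592 -0.978 0 0 0 0 -0.6; -0.592 -0.978 0 0 0 0 -0.6; -0.592 -0.978 0 0 0 0 -0.6; -0.592 -0.978 0 0 0 0 -0.6; -0.592 -0.978 0 0 0 0 -0.6; -0.592 -0.978 0 0 0 0 -0.6; -0.592 -0.978 0 0 0 0 -0.6; -0.592 -0.978 0 0 0 0 -0.6; -0.592 -0.978 0 0 0 0 -0.6; -0.592 -0.978 0 0 0 0 -0.6"}}

```text
t: 25.68
position: [0.574, -0.0556, 0.1629]
orientation: [[-1.0, 0.0, -0.001], [0.0, 1.0, 0.0], [0.001, 0.0, -1.0]]
ft_force: [0.3, -0.6, -0.5]
gripper_width: 0.0684
gripper_force: 0.0
```

{"api": "carry_out", "payload": {"commands": "0 0 0 0 0 0 -0.6; 0 0 0 0 0 0 -0.6; 0 0 1 0 0 0 -0.6; 0 0 1 0 0 0 -0.6; 0 0 1 0 0 0 -0.6; 0 0 0.6 0 0 0 -0.6; 0 0 0.4 0 0 0 -0.6; 0 0 0 0 0 0 -0.6; 0 0 0 0 0 0 -0.6"}}

```text
t: 26.43
position: [0.5731, -0.0535, 0.0632]
orientation: [[-1.0, -0.001, -0.001], [-0.001, 1.0, 0.0], [0.001, 0.0, -1.0]]
ft_force: [1.0, 0.3, 0.0]
gripper_width: 0.0685
gripper_force: 0.0
```

{"api": "carry_out", "payload": {"commands": "0 -0.04 0.7 0 0 0 -0.6; 0 0 0.7 0 0 0 -0.6; 0 0 0.5 0 0 0 -0.6; 0 0 0.22 0 0 0 -0.6; 0 0 0 0 0 0 -0.6; 0 0 0 0 0 0 -0.3; 0 0 0 0 0 0 0; 0 0 0 0 0 0 0.3; 0 0 0 0 0 0 0.6; 0 0 0 0 0 0 1; 0 0 0 0 0 0 1; 0 0 0 0 0 0 1", "grip_force": 30}}

```text
t: 27.43
position: [0.5747, -0.0554, 0.0118]
orientation: [[-1.0, 0.0, 0.002], [0.0, 1.0, -0.0], [-0.002, -0.0, -1.0]]
ft_force: [-0.9, 1.7, 6.6]
gripper_width: 0.0381
gripper_force: 29.9
```

{"api": "carry_out", "payload": {"commands": "0 0 0 0 0 0 1; 0 0 0 0 0 0 1"}}

```text
t: 27.6
position: [0.5747, -0.0554, 0.0118]
orientation: [[-1.0, 0.0, 0.002], [0.0, 1.0, -0.0], [-0.002, -0.0, -1.0]]
ft_force: [-0.7, 0.3, 6.7]
gripper_width: 0.0383
gripper_force: 29.9
```

{"api": "carry_out", "payload": {"commands": "0 0 -0.3 0 0 0 1; 0 0 -0.7 0 0 0 1; 0 0 -1 0 0 0 1; 0 0 -1 0 0 0 1; 0 0 -0.8 0 0 0 1; 0 0 -0.2 0 0 0 1"}}

```text
t: 28.1
position: [0.576, -0.0558, 0.1144]
orientation: [[-1.0, -0.0, 0.006], [-0.0, 1.0, -0.001], [-0.006, -0.001, -1.0]]
ft_force: [1.0, -0.2, -0.6]
gripper_width: 0.0385
gripper_force: 30.2
```

{"api": "carry_out", "payload": {"commands": "0.25 -0.4 0 0 0 0 1; 0.56 -0.91 0 0 0 0 1; 0.56 -0.91 0 0 0 0 1; 0.56 -0.91 0 0 0 0 1; 0.56 -0.91 0 0 0 0 1; 0.56 -0.91 0 0 0 0 1; 0.56 -0.91 0 0 0 0 1; 0.56 -0.91 0 0 0 0 1; 0.56 -0.91 0 0 0 0 1; 0.56 -0.91 0 0 0 0 1; 0.56 -0.91 0 0 0 0 1; 0.28 -0.44 0 0 0 0 1"}}

```text
t: 29.1
position: [0.4176, -0.3057, 0.1091]
orientation: [[-1.0, 0.001, -0.002], [0.001, 1.0, 0.001], [0.002, 0.001, -1.0]]
ft_force: [0.0, -0.1, -0.5]
gripper_width: 0.038
gripper_force: 30.3
```

{"api": "carry_out", "payload": {"commands": "0 0 0 0 0 0 1; 0 0 0 0 0 0 1; 0 0 1 0 0 0 1; 0 0 1 0 0 0 1; 0 0 0.6 0 0 0 1; 0 0 0 0 0 0 1; 0 0 0 0 0 0 1"}}

```text
t: 29.68
position: [0.42, -0.302, 0.0445]
orientation: [[-1.0, -0.001, -0.002], [-0.001, 1.0, 0.002], [0.002, 0.002, -1.0]]
ft_force: [0.4, -0.7, -0.1]
gripper_width: 0.0383
gripper_force: 30.3
```

```bash
python3 - <<'E'
from h import *
o=manip.get_obs(); p=o["position"]; print(p,o["gripper_width"],o["ft_force"],refine("crucible",p[:2],p[2]-.0118))
for n in ("top","side"):
  print([np.round(r["at"],4) for r in manip.spot_point(n,"square_tray")])
E
```

```text
[ 0.42002938 -0.3020368   0.04454738] 0.03826883291665465 [ 0.38832248 -0.73795824 -0.12794553] {'side': array([ 0.4149, -0.3015])}
[array([ 4.668e-01, -2.640e-01, -4.000e-04])]
[array([ 0.4699, -0.2604,  0.0034])]
```

{"api": "carry_out", "payload": {"commands": "-0.1 -0.04 0.5 0 0 0 1; 0 0 0.3 0 0 0 1; 0 0 0.1 0 0 0 1; 0 0 0.08 0 0 0 1; 0 0 0.08 0 0 0 1; 0 0 0 0 0 0 1; 0 0 0 0 0 0 1; 0 0 0 0 0 0 1"}}

```text
t: 30.65
position: [0.423, -0.3049, 0.0191]
orientation: [[-1.0, -0.0, 0.0], [-0.0, 1.0, -0.0], [-0.0, -0.0, -1.0]]
ft_force: [-0.1, -0.0, -0.7]
gripper_width: 0.038
gripper_force: 30.3
```

{"api": "carry_out", "payload": {"commands": "0 0 0.06 0 0 0 1; 0 0 0.06 0 0 0 1; 0 0 0.06 0 0 0 1; 0 0 0 0 0 0 1; 0 0 0 0 0 0 1; 0 0 0 0 0 0 1"}}

```text
t: 31.15
position: [0.423, -0.3049, 0.0148]
orientation: [[-1.0, -0.0, 0.0], [-0.0, 1.0, -0.0], [-0.0, -0.0, -1.0]]
ft_force: [-1.3, 0.4, 4.7]
gripper_width: 0.0379
gripper_force: 30.7
```

{"api": "carry_out", "payload": {"commands": "0 0 0 0 0 0 0.45; 0 0 0 0 0 0 0.2; 0 0 0 0 0 0 -0.1; 0 0 0 0 0 0 -0.4; 0 0 0 0 0 0 -0.5; 0 0 0 0 0 0 -0.5; 0 0 -0.5 0 0 0 -0.5; 0 0 -1 0 0 0 -0.5; 0 0 -1 0 0 0 -0.6; 0 0 -1 0 0 0 -1; 0 0 -0.6 0 0 0 -1; 0 0 0 0 0 0 -1"}}

```text
t: 32.15
position: [0.4247, -0.3064, 0.12]
orientation: [[-1.0, -0.0, 0.004], [-0.0, 1.0, -0.004], [-0.004, -0.004, -1.0]]
ft_force: [0.2, 0.6, 0.5]
gripper_width: 0.0855
gripper_force: 0.0
```

{"api": "carry_out", "payload": {"commands": "-0.81 0.39 0 0 0 0 -1; -0.81 0.39 0 0 0 0 -1; -0.81 0.39 0 0 0 0 -1; -0.81 0.39 0 0 0 0 -1; -0.81 0.39 0 0 0 0 -1; -0.81 0.39 0 0 0 0 -1; -0.81 0.39 0 0 0 0 -1; -0.81 0.39 0 0 0 0 -1; -0.81 0.39 0 0 0 0 -1; -0.81 0.39 0 0 0 0 -1; -0.81 0.39 0 0 0 0 -1; -0.81 0.37 0 0 0 0 -1"}}

```text
t: 33.15
position: [0.6661, -0.1873, 0.1151]
orientation: [[-1.0, -0.0, -0.002], [-0.0, 1.0, 0.001], [0.002, 0.001, -1.0]]
ft_force: [-0.0, -0.6, 0.2]
gripper_width: 0.0854
gripper_force: 0.0
```

{"api": "carry_out", "payload": {"commands": "0 0 0 0 0 0 -1; 0 0 0 0 0 0 -1; 0 0 1 0 0 0 -1; 0 0 0.8 0 0 0 -1; 0 0 0 0 0 0 -1; 0 0 0 0 0 0 -1; 0 0 0 0 0 0 -1"}}

```text
t: 33.73
position: [0.6655, -0.1888, 0.0723]
orientation: [[-1.0, 0.001, -0.0], [0.001, 1.0, -0.0], [0.0, -0.0, -1.0]]
ft_force: [-0.2, 0.5, -0.4]
gripper_width: 0.0851
gripper_force: 0.0
```

```bash
python3 - <<'E'
from h import *
o=manip.get_obs(); print(o["position"],refine("dish",[.666,-.189]),refine("crucible",[.4215,-.304],.003))
c=manip.capture("side"); cv2.imwrite("pics/d1.png",cv2.resize(c["image"][90:290,180:440],None,fx=2.8,fy=2.8))
E
```

```text
[ 0.66549288 -0.18878487  0.07225099] {'top': array([ 0.6699, -0.1643]), 'side': array([ 0.6652, -0.1888])} {'side': array([ 0.4215, -0.304 ])}
```

View pics/d1.png

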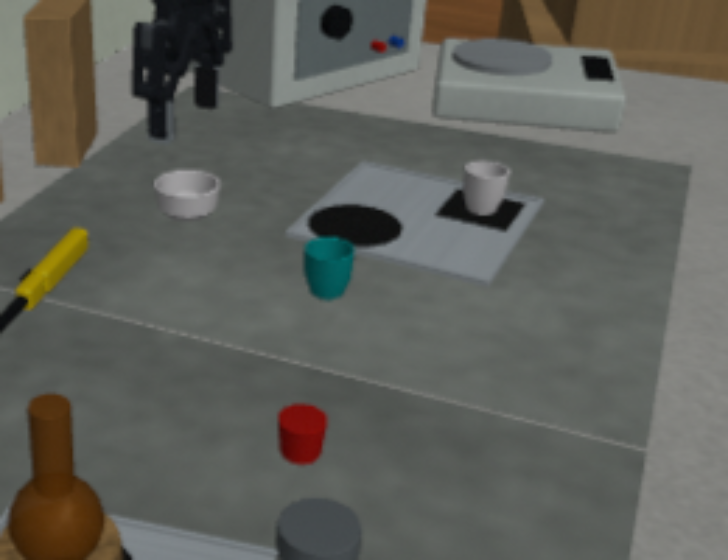

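The crucible (486,188) stands centred on the square pad, and the gripper is over the dish (187,192). Descending.

{"api": "carry_out", "payload": {"commands": "0 0 0.9 0 0 0 -1; 0 0 0.9 0 0 0 -1; 0 0 0.5 0 0 0 -1; 0 0 0.3 0 0 0 -1; 0 0 0.08 0 0 0 -1; 0 0 0 0 0 0 -1; 0 0 0 0 0 0 -0.4; 0 0 0 0 0 0 0.1; 0 0 0 0 0 0 0.6; 0 0 0 0 0 0 1; 0 0 0 0 0 0 1; 0 0 0 0 0 0 1", "grip_force": 30}}

```text
t: 35.18
position: [0.6669, -0.1887, 0.0067]
orientation: [[-1.0, 0.0, 0.002], [0.0, 1.0, -0.001], [-0.002, -0.001, -1.0]]
ft_force: [-1.0, 0.8, 6.2]
gripper_width: 0.0587
gripper_force: 31.3
```

{"api": "carry_out", "payload": {"commands": "0 0 0 0 0 0 1; 0 0 0 0 0 0 1"}}

```text
t: 35.35
position: [0.6669, -0.1887, 0.0067]
orientation: [[-1.0, 0.0, 0.002], [0.0, 1.0, -0.001], [-0.002, -0.001, -1.0]]
ft_force: [-2.2, 0.3, 5.4]
gripper_width: 0.0582
gripper_force: 31.3
```

{"api": "carry_out", "payload": {"commands": "0 0 -0.2 0 0 0 1; 0 0 -0.4 0 0 0 1; 0 0 -0.8 0 0 0 1; 0 0 -1 0 0 0 1; 0 0 -0.6 0 0 0 1; 0 0 0 0 0 0 1; 0 0 0 0 0 0 1"}}

```text
t: 35.93
position: [0.6669, -0.1887, 0.0816]
orientation: [[-1.0, -0.0, 0.003], [-0.0, 1.0, -0.001], [-0.003, -0.001, -1.0]]
ft_force: [-0.6, 0.5, -0.9]
gripper_width: 0.0585
gripper_force: 32.4
```

{"api": "carry_out", "payload": {"commands": "0.4 -0.1 0 0 0 0 1; 0.8 -0.18 0 0 0 0 1; 0.8 -0.18 0 0 0 0 1; 0.8 -0.18 0 0 0 0 1; 0.8 -0.18 0 0 0 0 1; 0.8 -0.18 0 0 0 0 1; 0.8 -0.18 0 0 0 0 1; 0.5 -0.13 0 0 0 0 1; 0.3 -0.08 0 0 0 0 1; 0 0 0 0 0 0 1; 0 0 0 0 0 0 1; 0 0 0 0 0 0 1"}}

```text
t: 36.93
position: [0.517, -0.2233, 0.0799]
orientation: [[-1.0, -0.0, 0.001], [-0.0, 1.0, -0.0], [-0.001, -0.0, -1.0]]
ft_force: [0.0, 0.9, -1.1]
gripper_width: 0.0585
gripper_force: 32.4
```

```bash
python3 - <<'E'
from h import *
o=manip.get_obs(); p=o["position"]; print(p,o["gripper_width"],o["ft_force"],refine("dish",p[:2],p[2]-.0067))
c=manip.capture("side"); cv2.imwrite("pics/d2.png",cv2.resize(c["image"][90:290,180:440],None,fx=2.8,fy=2.8))
E
```

```text
[ 0.51700961 -0.22326635  0.07985387] 0.058476336139984 [ 0.00243574  0.86437529 -1.08943898] {'top': array([ 0.4975, -0.216 ]), 'side': array([ 0.5077, -0.2242])}
```

View pics/d2.png

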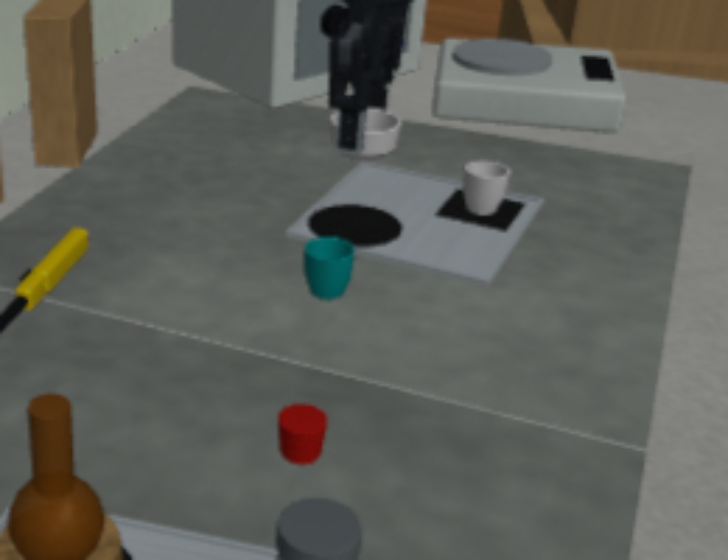

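The dish is held level at (370,130), over the round pad (355,225). Lowering.

{"api": "carry_out", "payload": {"commands": "0 0 0.7 0 0 0 1; 0 0 0.8 0 0 0 1; 0 0 0.6 0 0 0 1; 0 0 0.3 0 0 0 1; 0 0 0.16 0 0 0 1; 0 0 0 0 0 0 1; 0 0 0 0 0 0 1; 0 0 0 0 0 0 1"}}

```text
t: 37.85
position: [0.5166, -0.2234, 0.0166]
orientation: [[-1.0, -0.0, 0.001], [-0.0, 1.0, -0.001], [-0.001, -0.001, -1.0]]
ft_force: [0.1, -0.6, -0.5]
gripper_width: 0.0584
gripper_force: 32.4
```

{"api": "carry_out", "payload": {"commands": "0 0 0.06 0 0 0 1; 0 0 0.06 0 0 0 1; 0 0 0.05 0 0 0 1; 0 0 0 0 0 0 1; 0 0 0 0 0 0 1; 0 0 0 0 0 0 1"}}

```text
t: 38.35
position: [0.5159, -0.2231, 0.0116]
orientation: [[-1.0, 0.0, -0.0], [0.0, 1.0, -0.0], [0.0, -0.0, -1.0]]
ft_force: [1.2, -0.1, -0.0]
gripper_width: 0.0585
gripper_force: 32.4
```

{"api": "carry_out", "payload": {"commands": "0 0 0.05 0 0 0 1; 0 0 0.04 0 0 0 1; 0 0 0 0 0 0 1; 0 0 0 0 0 0 1; 0 0 0 0 0 0 1"}}

```text
t: 38.77
position: [0.516, -0.2231, 0.0097]
orientation: [[-1.0, -0.0, 0.0], [-0.0, 1.0, -0.0], [-0.0, -0.0, -1.0]]
ft_force: [-1.1, 1.5, 5.8]
gripper_width: 0.058
gripper_force: 32.8
```

{"api": "carry_out", "payload": {"commands": "0 0 0 0 0 0 0.2; 0 0 0 0 0 0 -0.2; 0 0 0 0 0 0 -0.6; 0 0 0 0 0 0 -1; 0 0 0 0 0 0 -1; 0 0 0 0 0 0 -1; 0 0 -0.4 0 0 0 -1; 0 0 -1 0 0 0 -1; 0 0 -1 0 0 0 -1; 0 0 -1 0 0 0 -1; 0 0 -1 0 0 0 -1; 0 0 -1 0 0 0 -1"}}

```text
t: 39.77
position: [0.5157, -0.2229, 0.1462]
orientation: [[-1.0, -0.0, 0.0], [-0.0, 1.0, -0.0], [-0.0, -0.0, -1.0]]
ft_force: [0.0, -0.2, 0.1]
gripper_width: 0.085
gripper_force: 0.0
```

{"api": "carry_out", "payload": {"commands": "-0.9 0.9 0 0 0 0 -1; -0.9 0.9 0 0 0 0 -1; -0.9 0.9 0 0 0 0 -1; -0.9 0.9 0 0 0 0 -1; -0.9 0.9 0 0 0 0 -1; -0.9 0.9 -0.5 0 0 0 -1; -0.5 0.9 -0.5 0 0 0 -1; 0 0.9 -0.5 0 0 0 -1; 0 0.9 0 0 0 0 -1; 0 0.5 0 0 0 0 -1; 0 0 0 0 0 0 -1; 0 0 0 0 0 0 -1"}}

```text
t: 40.77
position: [0.6628, -0.0079, 0.1817]
orientation: [[-1.0, -0.001, -0.001], [-0.001, 1.0, -0.001], [0.001, -0.001, -1.0]]
ft_force: [-0.2, -0.2, -0.1]
gripper_width: 0.0851
gripper_force: 0.0
```

```bash
python3 - <<'E'
from h import *
for n,x,z in (("cork_ring",(.527,.26),.003),("flask",(.527,.26),.027),("jar",(.395,.239),.003),("dish",(.516,-.223),.003),("crucible",(.4215,-.304),.003)):
    print(n,refine(n,x,z))
c=manip.capture("top"); cv2.imwrite("pics/e.png",cv2.resize(c["image"],(800,600)))
E
```

```text
cork_ring {}
flask {'side': array([0.5264, 0.2603])}
jar {'side': array([0.3927, 0.2379])}
dish {'top': array([ 0.515 , -0.2237]), 'side': array([ 0.5153, -0.2242])}
crucible {'top': array([ 0.4214, -0.3033]), 'side': array([ 0.4243, -0.3071])}
```

View pics/e.png

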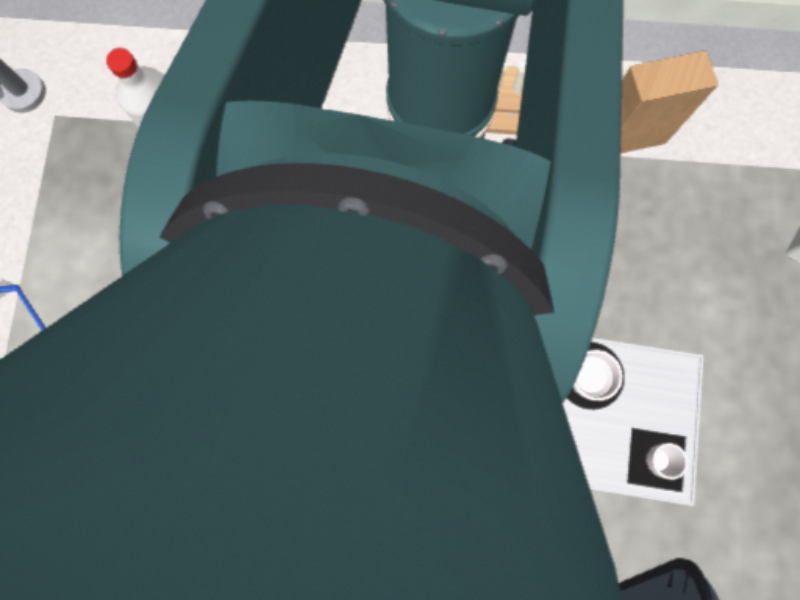

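Dish (595,375) and crucible (665,460) are on their pads, and the side view places the flask and jar on theirs. All measured offsets are under about 4 mm, and the arm is clear of everything.

```bash
python3 -c "
from plant import manip
print(manip.sign_off())"
```

```text
the job is handed in; nothing more can be done
None
```

Both kits are made up and the job is handed in at about 41 s of the 136 s allowed: ring with flask and jar on the long tray, dish and crucible on the square tray, bung and lighter never touched; sign-off gave no verdict, and my last measurements put everything within about 4 mm of its pad centre (the ring was last measured before the flask was seated).

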